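# Pack the fitting kit: bolted double-door cabinet to sliding-lid box

### The arm

A 7-joint arm with a two-finger parallel gripper is mounted at the origin on a cart in front of the work surface, level with it; the furniture and walls round the work are solid. World frame = base frame: x ahead of the robot, y to its left, z up, the work surface at z = 0. Lengths are in m, angles in rad, forces in N, time in s.
With the tool pointing down it reaches from about 0.425 to 0.95 m from the base axis. Payload 16.7 kg.
Tool frame: the origin (TCP) lies midway between the tips of the shut fingers; the grasp point (between the pads) lies 19 mm behind it; z points along the fingers, y is the line along which they close (so a half turn about z gives the same grasp; the last joint's range is limited). The gripper opens to 94 mm and grips with 3 to 60 N. Pads are 16 mm wide; open, the fingers measure 119 mm over their backs; the gripper's body (75 mm by 177 mm) begins 78 mm behind the grasp point.
Start: joints at [-1.405, 0.426, 0.074, 1.606, -0.034, 1.111, -0.067], TCP at [0.209, 0.642, 0.205] pointing down, gripper open.
Joint ranges: [-2.85, 2.85], [-0.5, 2.14], [-1.23, 1.37], [0.21, 2.46], [-1.02, 4.16], [0.16, 2.05], [-2.73, 2.73]. Speed limits (rad/s): [1.89, 1.89, 2.39, 2.39, 3.01, 3.01, 3.01].

### API

Orientations are given as a unit quaternion [x, y, z, w].
In Python, from workcell import r gives the robot as it stands.
- The arm moves only by the tool play_rows, never from a script. Its arguments are lists of equal length, an entry for each row: "fingers": the opening, from -1 (shut) to 1 (fully open), so that 0 is half open; "translation": the shift along the tool's x, y, z in units of 40 mm (1.0 is 40 mm), a list of three; "twist": the turn about the tool's z in units of 5 degrees (1.0 is 5 degrees). A call has 1 to 5 rows; each row is the pose to reach, as a shift and turn from the pose commanded when the call began, along the tool's axes at that moment; what a row does not reach only later rows make up. A row lasts 1/12 s, in which the tool goes at most 41.7 mm and 7.16 degrees, less where a joint would pass 70% of its speed; a pose out of reach is approached as far as the arm can. A call with a gripper value outside its range is refused whole. The fingers move at their own pace and stop on an object; the grip force is fixed at half the most. Time passes only in rows, so rows that repeat a pose let the fingers close. It gives the time, the measured TCP pose, the force, the opening and the grip force at its end, in the units of the state.
- r.sense(): the state, without advancing time (a new reading comes with each control period).
- r.grab_frame(name): name is "side" or "top"; returns a dict with "image" (384x512x3 uint8, red, green, blue), "fx", "fy", "cx", "cy" (pixels), "D" ([k1, k2, p1, p2, k3] as OpenCV has them; the pictures are not rectified), "world_from_camera" (4x4, takes a point from camera to world coordinates). Camera axes: x right, y up, looking along -z (the intrinsics and any distortion apply to the point x, -y, -z); pixel columns grow to the right and rows downward; lengths in m; the calibration is good to about 2 mm. A picture is of the moment at which its call begins. There is no depth.
- r.close_job(): hands the job in; it is judged then, once.
The state is a dict: "time_s": time; "qpos": joint angles; "dq": joint speeds; "tau": joint torques, N m; "tcp_pos": TCP position; "eef_rot": TCP orientation; "wrist_force": force on the tool from outside, world axes, zero at the start; "ft_torque": the same for the moment, N m; "width": finger opening in m; "gripper_force": force on a finger pad.
Only numpy, scipy, OpenCV 4.12 (cv2) and the standard library are available. Lean on these libraries where they do the work, as an engineer would, in place of code of your own. Each camera call takes 0.05 s, during which the arm holds its last target. There are 200 camera calls.

### The job

The wall cabinet lies on its back on the bench with a few pieces for today's fitting job inside. Draw its bolt and swing the bolted door back past upright, then swing back the door that it overlapped, and lay every piece from the cabinet (two to four of: tape measure, wooden blocks) in the open bay of the plywood carrying box. Then push the box's sliding lid fully home against its end frame; leave both cabinet doors standing open, past upright, and do not knock over the mug or the jar or shove the spanner away.

Things in the scene. Friction and masses are not known exactly. Their poses are not given: they have to be found in the camera images.
- cabinet: Wooden wall cabinet lying on its back, fixed, doors on top. Outside x -165 to 192, y -120 to 120, 75 mm high, its front rail (-x end) 87 mm. Origin on its underside; own x away from the robot (yaw up to 0.12 rad), along the hinges; own y left. Inside x -141 to 180, y -110 to 110 mm, floor 8 mm above the bench. Pieces stand on that floor, long sides roughly along its y, in up to four places.
- door_a (a joint): Left (+y) door, rad: 0 shut (flat), 1.57 upright, 2.0 at its stop. 120 mm wide, 12 thick, 330 long, hinged on the cabinet's left side. Bolted at the start. A strip on its free edge reaches 13 mm over door_b, so door_b cannot open first. 0.28 kg; stiff hinge: stays where left, 3 to 6 N at the handle moves it.
- door_b (a joint): Right (-y) door, rad: 0 shut, 2.0 swung right back to its stop; the mirror image of door_a without bolt and strip, hinged on the cabinet's right side. Same size and stiff hinge. Held down by door_a's strip until door_a is open.
- bolt (a joint): Steel slide bolt on door_a, m: 0 to 0.005 shot home under the brass keeper on the front rail, 0.030 fully drawn; drawn by moving its knob along the cabinet's +x (away from the robot). Friction 2 N. The bolt is free of the keeper from 0.015 on.
- bolt_knob (a point): Middle of the bolt's upright round knob, 14 mm across, its top 13 mm above this point and the door's face 36 mm below it; the horizontal bolt rod (10 mm thick, along the cabinet's x) runs through its foot, its top 22 mm below this point. Moves with bolt and door.
- door_a_handle (a point): Middle of door_a's bar handle: round steel bar 10 mm thick, 86 mm long, parallel to the hinge, 36 mm out from the door's face (measured to the bar's middle), 27 mm in from the free edge of the door. Moves with the door.
- door_a_hinge (a point): Point on door_a's hinge axis, level with the handle's middle; the axis runs along the cabinet's x, 75 mm above the bench. With the door shut, the handle's middle lies 92 mm to the right (cabinet -y) and 48 mm above it; it swings up and to the left.
- door_b_handle (a point): Middle of door_b's bar handle: as on door_a. Moves with the door.
- door_b_hinge (a point): Point on door_b's hinge axis, level with the handle's middle. With the door shut, the handle's middle lies 92 mm to the left (cabinet +y) and 48 mm above it; it swings up and to the right.
- kitbox: Plywood carrying box, fixed; origin: underside below the middle of its open bay; own x away from the robot (yaw up to 0.1 rad), own y left. Bay inside: x -110 to 110, y -106 to 100 mm; floor 8 mm, rim 70 mm above the bench (rails to 83), so 62 mm deep under the lid. Left of the bay (y 100 to 250) a closed part, 70 mm high, over which the lid is parked.
- lid (a joint): Sliding lid of the box, m: 0 closed against the end frame at the bay's -y end, 0.19 to 0.21 open at the start (leading edge at box y = -105 mm + value); push along the box's -y to close. Friction 2 N; stays where left. Board 230 by 212 by 8 mm just above the rim: anything higher than the rim stops it.
- lid_grip (a point): Centre of the lid's wooden grip block: 45 mm (box x) by 18 mm (box y), 30 mm high, fixed upright on the lid; this point lies 21 mm above the lid's face and 9 mm below the block's top. Moves with the lid; box y = -20 mm + lid value.
- tape_measure_mid (a point): Yellow tape measure standing on its edge, 34 (own x) by 64 (own y; 77 with the tongue at -y) by 56 mm (own z, up), 0.15 to 0.3 kg; given at its middle; it lies in the cabinet at the start, or is absent (None); must end in the bay of the carrying box; its axes turn with it
- wedge_block_mid (a point): Planed wooden block, the largest, 50 (own x) by 90 (own y) by 35 mm (own z, up), 0.1 kg; given at its middle; it lies in the cabinet at the start, or is absent (None); must end in the bay of the carrying box; its axes turn with it
- offcut_b_mid (a point): Slim planed wooden block, 32 (own x) by 80 (own y) by 30 mm (own z, up), 0.05 kg; given at its middle; it lies in the cabinet at the start, or is absent (None); must end in the bay of the carrying box; its axes turn with it
- offcut_d_mid (a point): Stubby planed wooden block, 45 (own x) by 65 (own y) by 45 mm (own z, up), 0.08 kg; given at its middle; it lies in the cabinet at the start, or is absent (None); must end in the bay of the carrying box; its axes turn with it
- mug: Bystander: stoneware mug, 81 mm across, 94 mm high, left of the cabinet near the bench's front; origin at its underside.
- jar: Bystander: jar of screws, 60 mm across, 98 mm high, at the back of the bench; origin at its underside.
- spanner: Bystander: flat spanner, 26 by 180 by 8 mm, lying on the bench between cabinet and box; origin at its middle, underside.

How it is judged:
On the way, in this order (a step that is already met when the one before it is completed fails the run):
1. the bolt is drawn, the doors still shut (value of joint bolt above 0.02 m and value of joint door_a below 0.3 rad and value of joint door_b below 0.1 rad), for 0.2 s.
2. the bolted (left) door stands open past upright, the other still shut (value of joint door_a above 1.58 rad and value of joint door_b below 0.15 rad), for 0.2 s.
3. the overlapped (right) door stands open past upright as well (value of joint each of door_a, door_b above 1.58 rad), for 0.2 s.
4. every piece lies in the bay of the carrying box, the lid still open (x of tape_measure_mid in the frame of kitbox between -0.105 and 0.105 m and y of tape_measure_mid in the frame of kitbox between -0.095 and 0.095 m and z of tape_measure_mid in the frame of kitbox between 0.005 and 0.058 m and x of wedge_block_mid in the frame of kitbox between -0.105 and 0.105 m and y of wedge_block_mid in the frame of kitbox between -0.095 and 0.095 m and z of wedge_block_mid in the frame of kitbox between 0.005 and 0.058 m and x of offcut_b_mid in the frame of kitbox between -0.105 and 0.105 m and y of offcut_b_mid in the frame of kitbox between -0.095 and 0.095 m and z of offcut_b_mid in the frame of kitbox between 0.005 and 0.058 m and x of offcut_d_mid in the frame of kitbox between -0.105 and 0.105 m and y of offcut_d_mid in the frame of kitbox between -0.095 and 0.095 m and z of offcut_d_mid in the frame of kitbox between 0.005 and 0.058 m and value of joint lid above 0.1 m), for 0.2 s.
5. the lid is pushed home against the end frame (value of joint lid below 0.005 m), for 0.2 s.
At the end, for the whole second after the job is handed in: Both cabinet doors are open beyond 1.58 rad (just past upright), every piece that was present lies at rest inside the bay of the carrying box below its rim, and the lid is closed to within 5 mm of its end frame (all of step 3 and x of tape_measure_mid in the frame of kitbox between -0.105 and 0.105 m and y of tape_measure_mid in the frame of kitbox between -0.095 and 0.095 m and z of tape_measure_mid in the frame of kitbox between 0.005 and 0.058 m and x of wedge_block_mid in the frame of kitbox between -0.105 and 0.105 m and y of wedge_block_mid in the frame of kitbox between -0.095 and 0.095 m and z of wedge_block_mid in the frame of kitbox between 0.005 and 0.058 m and x of offcut_b_mid in the frame of kitbox between -0.105 and 0.105 m and y of offcut_b_mid in the frame of kitbox between -0.095 and 0.095 m and z of offcut_b_mid in the frame of kitbox between 0.005 and 0.058 m and x of offcut_d_mid in the frame of kitbox between -0.105 and 0.105 m and y of offcut_d_mid in the frame of kitbox between -0.095 and 0.095 m and z of offcut_d_mid in the frame of kitbox between 0.005 and 0.058 m and value of joint lid below 0.005 m and linear speed of each of tape_measure, wedge_block, offcut_b, offcut_d below 0.03 m/s); the robot touches nothing.
It fails at once if the mug is knocked over (angle between mug's own z axis and vertical above 0.6 rad).
It fails at once if the jar is knocked over (angle between jar's own z axis and vertical above 0.6 rad).
It fails at once if the spanner is shoved more than 12 cm away (distance of spanner from where it was at the start of the episode above 0.12 m).
Of tape_measure, wedge_block, offcut_b, offcut_d only 2 to 4 are there at a start; the rules pass over those that are not, and their reading is None.
At some moment in a run one of tape_measure, wedge_block, offcut_b, offcut_d may be knocked a few centimetres aside while the robot is not near it.
Once in a run the grip may slacken for a moment while it holds something.
It also fails if it takes over 210 s, if anything falls off the work surface, if the arm or the gripper's body presses on something with over 40 N, if the wrist force passes 120 N, or if a joint passes its speed limit or range.

## Working session

There is one attempt and no reset: what is moved stays moved. The work goes in short steps, Python scripts to look and compute and a tool call to move; the robot and the scene stay as the last step left them, time stands still between calls to the robot, and variables do not carry over. Pictures are saved under pics/ and viewed, at most 14 in all, crops included, and the job is handed in when it is done.

Besides the shell and the picture viewer there is one more tool, called after ">>>" by a JSON object that holds its "method" and its "body", one argument or row to a line. play_rows: Moves the arm, as the interface text tells. Its arguments: {"type":"object","properties":{"fingers":{"type":"array","items":{"type":"number"}},"translation":{"type":"array","items":{"type":"array","items":{"type":"number"}}},"twist":{"type":"array","items":{"type":"number"}}},"required":["fingers","translation","twist"]}

```bash
mkdir -p pics; ls; cat > h.py <<'E'
from workcell import r
import numpy as np, cv2
from scipy.spatial.transform import Rotation as R
def grab(n,f=None):
    d=r.grab_frame(n)
    if f: cv2.imwrite('pics/'+f,d['image'][:,:,::-1])
    return d
def K(d): return np.array([[d['fx'],0,d['cx']],[0,d['fy'],d['cy']],[0,0,1.]])
def ray(d,uv):
    p=cv2.undistortPoints(np.array([[uv]],float),K(d),np.array(d['D']))[0,0]
    T=np.array(d['world_from_camera']); v=T[:3,:3]@np.array([p[0],-p[1],-1]); return T[:3,3],v/np.linalg.norm(v)
def onz(d,uv,z):
    o,v=ray(d,uv); return o+v*(z-o[2])/v[2]
def two(d1,u1,d2,u2):
    o1,v1=ray(d1,u1);o2,v2=ray(d2,u2)
    s=np.linalg.lstsq(np.c_[v1,-v2],o2-o1,rcond=None)[0]
    a=o1+s[0]*v1;b=o2+s[1]*v2
    return (a+b)/2,np.linalg.norm(a-b)
def proj(d,P):
    T=np.linalg.inv(np.array(d['world_from_camera'])); p=T[:3,:3]@np.array(P)+T[:3,3]
    p=np.array([[p[0],-p[1],-p[2]]]); return cv2.projectPoints(p,np.zeros(3),np.zeros(3),K(d),np.array(d['D']))[0][0,0]
def go(target,yaw=None):
    "print shift in row units to reach world target; yaw = desired direction of tool y (mod pi)"
    s=r.sense();M=R.from_quat(s['eef_rot']);t=M.inv().apply(np.array(target)-s['tcp_pos'])/0.04
    print('t',s['time_s'],'tcp',np.round(s['tcp_pos'],4),'shift',np.round(t,2))
    m=M.as_matrix();y=np.arctan2(m[1,1],m[0,1]);print('tool y dir',round(y,3),'z',np.round(m[:,2],3))
    if yaw is not None:
        e=(yaw-y+np.pi/2)%np.pi-np.pi/2;print('twist',round(-np.degrees(e)/5,2))
E
python3 - <<'E'
from h import *
s=r.sense();print({k:np.round(v,3) for k,v in s.items()})
for n in('top','side'):
    d=grab(n,n+'0.png');print(n,d['fx'],d['cx'],d['cy'],d['D'],np.round(d['world_from_camera'],3).tolist())
go([0.6,0,0.3],0)
E
```

```text
pics
{'time_s': np.float64(0.0), 'qpos': array([-1.406,  0.427,  0.074,  1.607, -0.034,  1.111, -0.067]), 'dq': array([ 0.002,  0.   ,  0.001,  0.   , -0.   , -0.002,  0.001]), 'tau': array([-1.0000e-03, -9.3580e+01,  3.6660e+00, -4.5418e+01, -4.9000e-02,
        2.0000e-02,  0.0000e+00]), 'tcp_pos': array([0.209, 0.641, 0.205]), 'eef_rot': array([ 0.157,  0.988, -0.001, -0.   ]), 'wrist_force': array([-0.707, -0.581,  1.119]), 'ft_torque': array([-0.001, -0.002, -0.041]), 'gripper_force': np.float64(0.0), 'width': np.float64(0.094)}
top 363.06585515412485 264.179529036408 188.9616878476664 [0.0121891 0.        0.        0.        0.       ] [[0.021, 0.997, -0.071, 0.516], [-0.999, 0.02, -0.025, -0.009], [-0.024, 0.071, 0.997, 1.278], [0.0, 0.0, 0.0, 1.0]]
side 456.05695156104207 247.69581874681185 183.01769162545617 [-0.12800231  0.          0.          0.          0.        ] [[0.774, 0.481, -0.411, -0.018], [-0.633, 0.603, -0.486, -0.724], [0.014, 0.636, 0.771, 1.283], [0.0, 0.0, 0.0, 1.0]]
t 0.1 tcp [0.2089 0.6414 0.2048] shift [-14.26 -12.22  -2.36]
tool y dir 1.256 z [-0.    -0.001 -1.   ]
twist 14.39
```

View pics/top0.png

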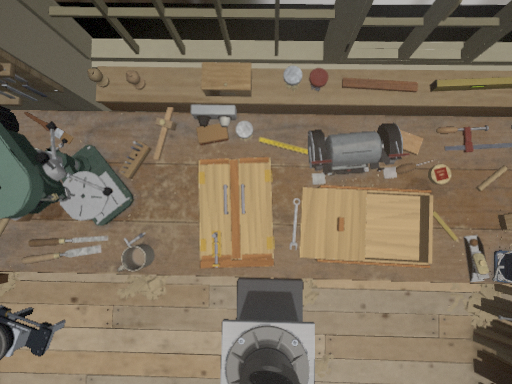

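View pics/side0.png

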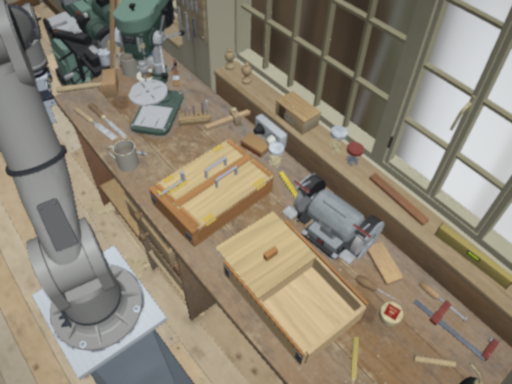

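The top view shows the cabinet at u199-273, v158-268, the bolt knob near (215,236), door handles near (226,198) and (242,198), the box on the right at u300-434 with the grip at (341,224), and the spanner at (296,224). I'll zoom in to get points.

```bash
python3 - <<'E'
import cv2
a=cv2.imread('pics/top0.png')[150:280,190:320];b=cv2.imread('pics/side0.png')[135:245,145:285]
a=cv2.resize(a,None,fx=4.6,fy=4.6,interpolation=2);b=cv2.resize(b,None,fx=5.4,fy=5.4,interpolation=2)
cv2.imwrite('pics/topc.png',a);cv2.imwrite('pics/sidec.png',b)
E
```

```text
(no output)
```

View pics/topc.png

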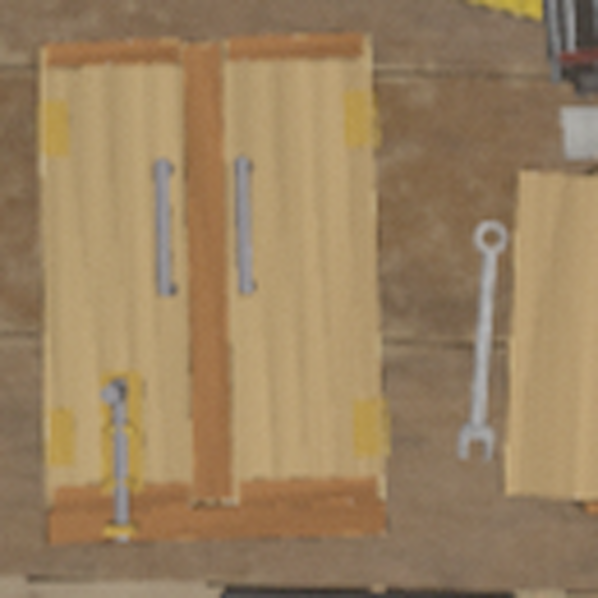

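View pics/sidec.png

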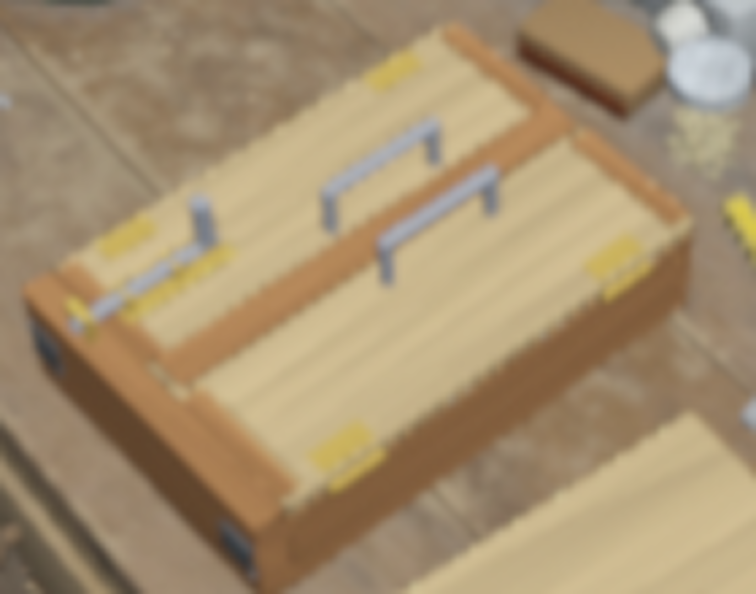

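```bash
cat > m1.py <<'E'
from h import *
t=grab('top');s=grab('side')
T=lambda u,v:((u+.5)/4.6-.5+190,(v+.5)/4.6-.5+150)
S=lambda u,v:((u+.5)/5.4-.5+145,(v+.5)/5.4-.5+135)
for n,a,b in [('knobtop',(113,388),(201,204)),('ha0',(168,291),(328,193)),('ha1',(162,165),(432,127)),('hb0',(246,290),(385,245)),('hb1',(242,163),(492,174))]:
    p,e=two(t,T(*a),s,S(*b));print(n,np.round(p,4),round(e,4))
for n,a,z in [('BL',(49,542),.087),('BR',(386,533),.087),('TL',(42,46),.075),('TR',(372,36),.075)]: print(n,np.round(onz(t,T(*a),z),4))
for n,a,z in [('BL',(25,288),.087),('BR',(262,526),.087),('R',(690,213),.075),('L',(450,22),.08)]: print('side',n,np.round(onz(s,S(*a),z),4))
for n,a,z in [('boxlidgrip',(341,220),.121),('TL',(303,188),.09),('TR',(432,194),.083),('BR',(432,264),.083),('BL',(301,257),.09)]: print(n,np.round(onz(t,a,z),4))
p,e=two(t,(341,221),s,(270,251));print('grip',p,e)
E
python3 m1.py
```

```text
knobtop [0.4524 0.1741 0.1314] 0.0009
ha0 [0.5207 0.1381 0.1252] 0.0043
ha1 [0.6081 0.1456 0.1203] 0.0039
hb0 [0.5233 0.0838 0.1235] 0.0061
hb1 [0.6112 0.089  0.1225] 0.0059
BL [0.3406 0.2234 0.087 ]
BR [ 0.3526 -0.0143  0.087 ]
TL [0.6954 0.2431 0.075 ]
TR [0.707  0.0027 0.075 ]
side BL [0.3457 0.2197 0.087 ]
side BR [ 0.3602 -0.0183  0.087 ]
side R [0.7188 0.0143 0.075 ]
side L [0.7008 0.2449 0.08  ]
boxlidgrip [ 0.5043 -0.2243  0.121 ]
TL [ 0.6056 -0.1058  0.09  ]
TR [ 0.5948 -0.5248  0.083 ]
BR [ 0.3699 -0.522   0.083 ]
BL [ 0.3822 -0.1024  0.09  ]
grip [ 0.49917817 -0.22702453  0.0994376 ] 0.004349989026932045
```

The crops show the knob top at (113,388) top / (201,204) side. The bars and corners triangulate to sensible heights: the bars come out at 0.123 and the knob top at about 0.131-0.136. That gives cabinet yaw ≈0.06 and origin ≈(0.515,0.111).

```bash
python3 -c "
from h import *
go([.425,.174,.16],np.pi/2+.06)"
```

```text
t 0.2 tcp [0.2089 0.6416 0.205 ] shift [-8.76 -9.44  1.13]
tool y dir 1.256 z [-0.    -0.001 -1.   ]
twist -4.29
```

>>> {"method": "play_rows", "body": {
  "fingers": [-1, -1, -1, -1, -1],
  "translation": [
    [-0.7, -0.75, 0],
    [-1.4, -1.5, 0],
    [-2.1, -2.25, 0],
    [-2.8, -3.0, 0],
    [-3.5, -3.75, 0]
  ],
  "twist": [-0.9, -1.8, -2.7, -3.6, -4.3]
}}

```text
time_s: 0.62
tcp_pos: [0.2961, 0.4538, 0.2053]
eef_rot: [-0.032, 0.999, -0.0, -0.0]
wrist_force: [0.5, 1.4, -0.3]
width: 0.064
gripper_force: 0.0
```

```bash
python3 -c "
from h import *
go([.425,.174,.16],np.pi/2+.06)"
```

```text
t 0.6167 tcp [0.2961 0.4538 0.2053] shift [-2.76 -7.19  1.13]
tool y dir 1.636 z [-0. -0. -1.]
twist 0.06
```

>>> {"method": "play_rows", "body": {
  "fingers": [-1, -1, -1, -1, -1],
  "translation": [
    [-0.35, -0.9, 0],
    [-0.7, -1.8, 0],
    [-1.05, -2.7, 0],
    [-1.4, -3.6, 0],
    [-1.75, -4.5, 0]
  ],
  "twist": [0, 0, 0, 0, 0]
}}

```text
time_s: 1.03
tcp_pos: [0.3768, 0.2785, 0.2056]
eef_rot: [-0.03, 1.0, 0.0, 0.0]
wrist_force: [0.4, 0.3, -0.2]
width: 0.031
gripper_force: 0.0
```

```bash
python3 -c "
from h import *
go([.425,.174,.16],np.pi/2+.06)"
```

```text
t 1.0333 tcp [0.3768 0.2785 0.2056] shift [-1.05 -2.68  1.14]
tool y dir 1.631 z [ 0.  0. -1.]
twist 0.0
```

>>> {"method": "play_rows", "body": {
  "fingers": [-1, -1, -1, -1, -1],
  "translation": [
    [-0.35, -0.9, 0],
    [-0.7, -1.8, 0.1],
    [-1.05, -2.7, 0.5],
    [-1.05, -2.7, 1.4],
    [-1.05, -2.7, 1.9]
  ],
  "twist": [0, 0, 0, 0, 0]
}}

```text
time_s: 1.45
tcp_pos: [0.4251, 0.1727, 0.1278]
eef_rot: [-0.028, 1.0, -0.0, 0.0]
wrist_force: [-0.3, 1.0, -0.6]
width: 0.0007
gripper_force: 0.0
```

>>> {"method": "play_rows", "body": {
  "fingers": [-1, -1, -1, -1, -1],
  "translation": [
    [0, 0, 0.3],
    [0, 0, 0.4],
    [-0.3, 0, 0.4],
    [-0.6, 0, 0.4],
    [-0.7, 0, 0.4]
  ],
  "twist": [0, 0, 0, 0, 0]
}}

```text
time_s: 1.87
tcp_pos: [0.4551, 0.1772, 0.1143]
eef_rot: [-0.03, 1.0, 0.0, 0.001]
wrist_force: [-2.5, 0.5, -1.9]
width: 0.0001
gripper_force: 1.1
```

```bash
python3 -c "
from h import *
go([.463,.174,.111],np.pi/2+.06)"
```

```text
t 1.8667 tcp [0.4551 0.1772 0.1143] shift [-0.19 -0.09  0.08]
tool y dir 1.631 z [ 0.001  0.001 -1.   ]
twist 0.0
```

>>> {"method": "play_rows", "body": {
  "fingers": [-1, -1, -1, -1],
  "translation": [
    [-0.15, -0.05, 0],
    [-0.3, -0.05, 0],
    [-0.35, -0.05, 0],
    [-0.35, -0.05, 0]
  ],
  "twist": [0, 0, 0, 0]
}}

```text
time_s: 2.2
tcp_pos: [0.4629, 0.1756, 0.1132]
eef_rot: [-0.031, 1.0, -0.0, -0.004]
wrist_force: [-31.4, 1.7, 22.8]
width: 0.0005
gripper_force: 17.1
```

```bash
cat > crop.py <<'E'
from h import *
import sys
def crop(n,x0,y0,x1,y1,sc,f):
    d=grab(n);a=d['image'][y0:y1,x0:x1,::-1];cv2.imwrite('pics/'+f,cv2.resize(a,None,fx=sc,fy=sc,interpolation=2));return d
E
python3 - <<'E'
from crop import *
crop('side',145,115,285,245,4.2,'bolt.png')
E
```

```text
(no output)
```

View pics/bolt.png

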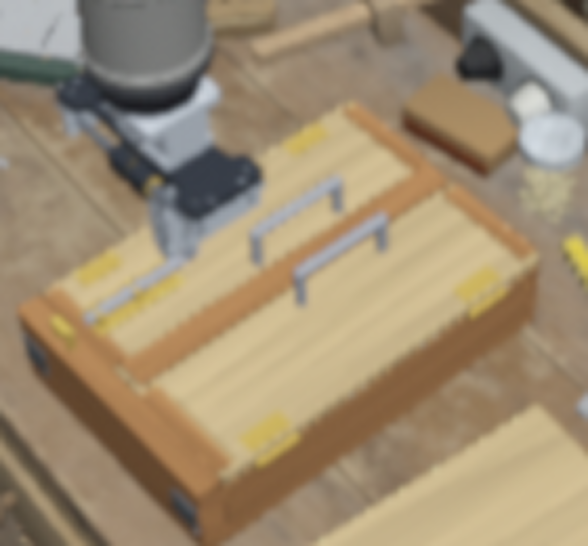

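The rod end (88,320) is clear of the keeper (62,330), and the force shows the bolt at its stop, so it's drawn. Next is handle A.

>>> {"method": "play_rows", "body": {
  "fingers": [-1, -1, -0.4, 0, 0],
  "translation": [
    [0.25, 0, 0],
    [0.25, 0, -0.8],
    [0.25, 0, -1.7],
    [-0.6, -0.3, -1.7],
    [-1.5, -0.6, -1.7]
  ],
  "twist": [0, 0, 0, 0, 0]
}}

```text
time_s: 2.67
tcp_pos: [0.5302, 0.1566, 0.1854]
eef_rot: [-0.032, 0.999, 0.002, 0.003]
wrist_force: [0.3, 0.3, -0.6]
width: 0.0172
gripper_force: 0.0
```

```bash
python3 -c "
from h import *
go([.564,.142,.104],np.pi/2+.06)"
```

```text
t 2.6667 tcp [0.5302 0.1566 0.1854] shift [-0.81 -0.43  2.04]
tool y dir 1.634 z [ 0.006  0.004 -1.   ]
twist 0.04
```

>>> {"method": "play_rows", "body": {
  "fingers": [0, 0, 0, 0, 0],
  "translation": [
    [-0.8, -0.43, 0],
    [-0.8, -0.43, 0],
    [-0.8, -0.43, 0],
    [-0.8, -0.43, 0.6],
    [-0.8, -0.43, 1.4]
  ],
  "twist": [0, 0, 0, 0, 0]
}}

```text
time_s: 3.08
tcp_pos: [0.5626, 0.1411, 0.1273]
eef_rot: [-0.03, 1.0, 0.001, 0.002]
wrist_force: [1.0, 0.4, -0.4]
width: 0.0465
gripper_force: 0.0
```

>>> {"method": "play_rows", "body": {
  "fingers": [0, 0, -1, -1, -1],
  "translation": [
    [0, 0, 0.5],
    [0, 0, 0.6],
    [0, 0, 0.6],
    [0, 0, 0.6],
    [0, 0, 0.6]
  ],
  "twist": [0, 0, 0, 0, 0]
}}

```text
time_s: 3.5
tcp_pos: [0.562, 0.1405, 0.1031]
eef_rot: [-0.03, 1.0, 0.0, 0.001]
wrist_force: [0.2, 0.2, 0.4]
width: 0.0307
gripper_force: 0.0
```

>>> {"method": "play_rows", "body": {
  "fingers": [-1, -1, -1],
  "translation": [
    [0, 0, 0],
    [0, 0, 0],
    [0, 0, 0]
  ],
  "twist": [0, 0, 0]
}}

```text
time_s: 3.75
tcp_pos: [0.5616, 0.1434, 0.1026]
eef_rot: [-0.031, 1.0, 0.002, 0.001]
wrist_force: [-2.4, 27.7, 1.4]
width: 0.0108
gripper_force: 13.9
```

```bash
python3 -c "
from h import *
go([.564,.142,.104],np.pi/2+.06)
for th in np.arange(0,1.95,.2): print(round(th,2),np.round([-(92*np.cos(th)-48*np.sin(th)-92)/40,-(92*np.sin(th)+48*np.cos(th)-48)/40],2))"
```

```text
t 3.75 tcp [0.5616 0.1434 0.1026] shift [-0.06 -0.04 -0.04]
tool y dir 1.633 z [ 0.002  0.004 -1.   ]
twist 0.02
0.0 [-0. -0.]
0.2 [ 0.28 -0.43]
0.4 [ 0.65 -0.8 ]
0.6 [ 1.08 -1.09]
0.8 [ 1.56 -1.29]
1.0 [ 2.07 -1.38]
1.2 [ 2.59 -1.38]
1.4 [ 3.09 -1.27]
1.6 [ 3.57 -1.06]
1.8 [ 3.99 -0.77]
```

>>> {"method": "play_rows", "body": {
  "fingers": [-1, -1, -1, -1, -1],
  "translation": [
    [0, 0.12, 0],
    [0, 0.25, -0.2],
    [0, 0.4, -0.43],
    [0, 0.57, -0.63],
    [0, 0.77, -0.8]
  ],
  "twist": [0, 0, 0, 0, 0]
}}

```text
time_s: 4.17
tcp_pos: [0.5603, 0.1686, 0.1346]
eef_rot: [-0.029, 1.0, -0.001, 0.001]
wrist_force: [1.9, -14.0, 5.3]
width: 0.0091
gripper_force: 30.0
```

>>> {"method": "play_rows", "body": {
  "fingers": [-1, -1, -1, -1, -1],
  "translation": [
    [0, 0.2, -0.15],
    [0, 0.43, -0.29],
    [0, 0.66, -0.41],
    [0, 0.91, -0.49],
    [0, 1.16, -0.55]
  ],
  "twist": [0, 0, 0, 0, 0]
}}

```text
time_s: 4.58
tcp_pos: [0.5581, 0.2156, 0.1574]
eef_rot: [-0.029, 1.0, -0.0, 0.001]
wrist_force: [3.4, -7.2, 5.7]
width: 0.0093
gripper_force: 30.0
```

>>> {"method": "play_rows", "body": {
  "fingers": [-1, -1, -1, -1, -1],
  "translation": [
    [0, 0.52, -0.04],
    [0, 1.03, 0.01],
    [0, 1.52, 0.17],
    [0, 1.97, 0.42],
    [0, 2.28, 0.66]
  ],
  "twist": [0, 0, 0, 0, 0]
}}

```text
time_s: 5.0
tcp_pos: [0.5526, 0.3091, 0.1299]
eef_rot: [-0.03, 1.0, 0.0, 0.002]
wrist_force: [8.7, -10.6, 20.2]
width: 0.0091
gripper_force: 67.8
```

>>> {"method": "play_rows", "body": {
  "fingers": [-1, -1],
  "translation": [
    [0, 0, 0],
    [0, 0, 0]
  ],
  "twist": [0, 0]
}}

```text
time_s: 5.17
tcp_pos: [0.5527, 0.3088, 0.1303]
eef_rot: [-0.03, 1.0, 0.0, 0.002]
wrist_force: [4.6, 0.6, 6.9]
width: 0.0089
gripper_force: 44.1
```

```bash
python3 - <<'E'
from crop import *
go([.564,.142,.3])
crop('side',145,115,285,245,4.2,'doora.png')
E
```

```text
t 5.1667 tcp [0.5527 0.3088 0.1303] shift [-0.04 -4.18 -4.24]
tool y dir 1.632 z [ 0.003  0.    -1.   ]
```

View pics/doora.png

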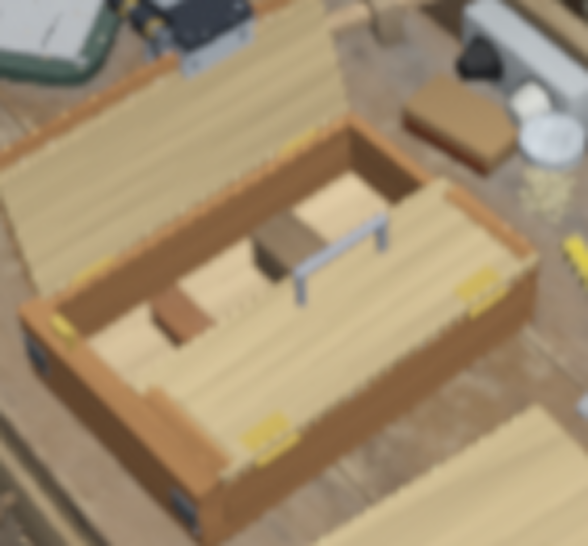

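Door A stands open past upright in the gripper. I'll ease the fingers open, rise clear, and go for handle B.

>>> {"method": "play_rows", "body": {
  "fingers": [-0.68, -0.68, -0.68, -0.68, -0.68],
  "translation": [
    [0, 0, 0],
    [0, 0.05, 0],
    [0, 0.07, -0.3],
    [0, 0.07, -0.7],
    [0, 0.2, -1.2]
  ],
  "twist": [0, 0, 0, 0, 0]
}}

```text
time_s: 5.63
tcp_pos: [0.5503, 0.3148, 0.1776]
eef_rot: [-0.03, 1.0, -0.001, -0.001]
wrist_force: [0.1, -0.7, 0.7]
width: 0.015
gripper_force: 0.0
```

>>> {"method": "play_rows", "body": {
  "fingers": [-0.68, -0.68, -0.4, 0, 0],
  "translation": [
    [0, 0, -0.8],
    [0, 0, -1.6],
    [0, 0, -2.2],
    [0, -0.9, -2.3],
    [0, -1.8, -2.3]
  ],
  "twist": [0, 0, 0, 0, 0]
}}

```text
time_s: 6.05
tcp_pos: [0.5552, 0.2455, 0.2718]
eef_rot: [-0.032, 0.999, 0.001, 0.001]
wrist_force: [1.2, -1.4, 0.0]
width: 0.0313
gripper_force: 0.0
```

```bash
python3 -c "
from h import *
go([.567,.0875,.104],np.pi/2+.06)"
```

```text
t 6.05 tcp [0.5552 0.2455 0.2718] shift [-0.03 -3.97  4.19]
tool y dir 1.635 z [ 0.003  0.002 -1.   ]
twist 0.05
```

>>> {"method": "play_rows", "body": {
  "fingers": [0, 0, 0, 0, 0],
  "translation": [
    [0, -1, 0],
    [0, -2, 0],
    [0, -3, 0.3],
    [0, -3.93, 1.0],
    [0, -3.93, 2.0]
  ],
  "twist": [0, 0, 0, 0, 0]
}}

```text
time_s: 6.47
tcp_pos: [0.5669, 0.0809, 0.1943]
eef_rot: [-0.027, 1.0, 0.0, 0.004]
wrist_force: [2.1, 0.9, -0.2]
width: 0.0469
gripper_force: 0.0
```

>>> {"method": "play_rows", "body": {
  "fingers": [0, 0, 0, 0, -1],
  "translation": [
    [0, 0, 0.9],
    [0, 0, 1.7],
    [0, 0, 2.2],
    [0, 0, 2.2],
    [0, 0, 2.2]
  ],
  "twist": [0, 0, 0, 0, 0]
}}

```text
time_s: 6.88
tcp_pos: [0.5643, 0.0873, 0.103]
eef_rot: [-0.03, 1.0, -0.0, -0.001]
wrist_force: [-0.3, 0.8, 0.1]
width: 0.0429
gripper_force: 0.0
```

>>> {"method": "play_rows", "body": {
  "fingers": [-1, -1, -1, -1, -1],
  "translation": [
    [0, 0, 0],
    [0, 0, 0],
    [0, 0, 0],
    [0, 0, 0],
    [0, 0, 0]
  ],
  "twist": [0, 0, 0, 0, 0]
}}

```text
time_s: 7.3
tcp_pos: [0.5647, 0.0878, 0.1033]
eef_rot: [-0.03, 1.0, 0.0, 0.0]
wrist_force: [-0.0, 12.2, 3.7]
width: 0.0107
gripper_force: 7.9
```

>>> {"method": "play_rows", "body": {
  "fingers": [-1, -1, -1, -1, -1],
  "translation": [
    [0, -0.05, -0.2],
    [0, -0.2, -0.43],
    [0, -0.38, -0.63],
    [0, -0.58, -0.8],
    [0, -0.8, -0.96]
  ],
  "twist": [0, 0, 0, 0, 0]
}}

```text
time_s: 7.72
tcp_pos: [0.5663, 0.0566, 0.1418]
eef_rot: [-0.031, 1.0, 0.001, 0.0]
wrist_force: [-2.4, 8.7, 2.7]
width: 0.0094
gripper_force: 30.0
```

>>> {"method": "play_rows", "body": {
  "fingers": [-1, -1, -1, -1, -1],
  "translation": [
    [0, -0.21, -0.13],
    [0, -0.44, -0.24],
    [0, -0.69, -0.33],
    [0, -0.95, -0.4],
    [0, -1.2, -0.42]
  ],
  "twist": [0, 0, 0, 0, 0]
}}

```text
time_s: 8.13
tcp_pos: [0.5694, 0.0086, 0.1596]
eef_rot: [-0.031, 1.0, 0.001, 0.0]
wrist_force: [-8.0, 6.8, 19.9]
width: 0.0093
gripper_force: 30.0
```

```bash
python3 -c "
from h import *
go([.567,.0875,.104],np.pi/2+.06)"
```

```text
t 8.1333 tcp [0.5694 0.0086 0.1596] shift [-0.06  1.97  1.39]
tool y dir 1.632 z [ 0.001  0.003 -1.   ]
twist 0.02
```

>>> {"method": "play_rows", "body": {
  "fingers": [-1, -1, -1, -1, -1],
  "translation": [
    [0, -0.52, 0],
    [0, -1.02, 0.11],
    [0, -1.5, 0.32],
    [0, -1.83, 0.53],
    [0, -2.05, 0.7]
  ],
  "twist": [0, 0, 0, 0, 0]
}}

```text
time_s: 8.55
tcp_pos: [0.574, -0.0755, 0.1299]
eef_rot: [-0.03, 1.0, 0.0, 0.0]
wrist_force: [-1.7, 3.3, 3.2]
width: 0.0088
gripper_force: 30.0
```

>>> {"method": "play_rows", "body": {
  "fingers": [-1, -0.68, -0.68, -0.68, -0.68],
  "translation": [
    [0, 0, 0],
    [0, 0, 0],
    [0, -0.05, 0],
    [0, -0.07, -0.4],
    [0, -0.1, -0.9]
  ],
  "twist": [0, 0, 0, 0, 0]
}}

```text
time_s: 8.97
tcp_pos: [0.5735, -0.0772, 0.1654]
eef_rot: [-0.031, 1.0, -0.0, -0.001]
wrist_force: [0.5, 0.4, 0.2]
width: 0.0151
gripper_force: 0.0
```

>>> {"method": "play_rows", "body": {
  "fingers": [-0.68, -0.68, -0.68, 0, 0],
  "translation": [
    [0, -0.2, -0.8],
    [0, -0.2, -1.7],
    [0, -0.2, -2.6],
    [0, -0.9, -2.6],
    [0, -1.8, -2.6]
  ],
  "twist": [0, 0, 0, 0, 0]
}}

```text
time_s: 9.38
tcp_pos: [0.5805, -0.1471, 0.2726]
eef_rot: [-0.033, 0.999, 0.001, 0.002]
wrist_force: [1.3, -0.1, -0.9]
width: 0.0253
gripper_force: 0.0
```

```bash
python3 - <<'E'
from crop import *
go([.564,.142,.3])
a=grab('top','t1.png')['image'];b=grab('side','s1.png')['image']
a=cv2.resize(a[150:280,180:310],None,fx=4.6,fy=4.6,interpolation=2);b=cv2.resize(b[105:245,135:290],None,fx=4.27,fy=4.27,interpolation=2)
cv2.imwrite('pics/t1c.png',a[:,:,::-1]);cv2.imwrite('pics/s1c.png',b[:,:,::-1])
E
```

```text
t 9.3833 tcp [ 0.5805 -0.1471  0.2726] shift [-0.08  7.24 -0.68]
tool y dir 1.638 z [ 0.004  0.001 -1.   ]
```

View pics/t1c.png

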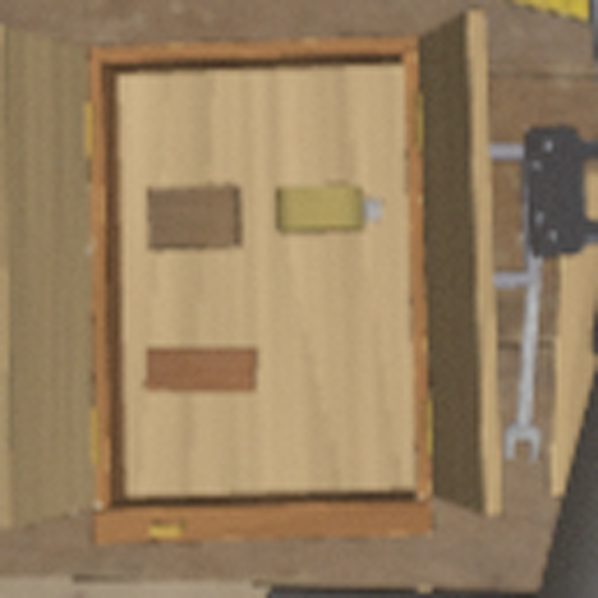

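View pics/s1c.png

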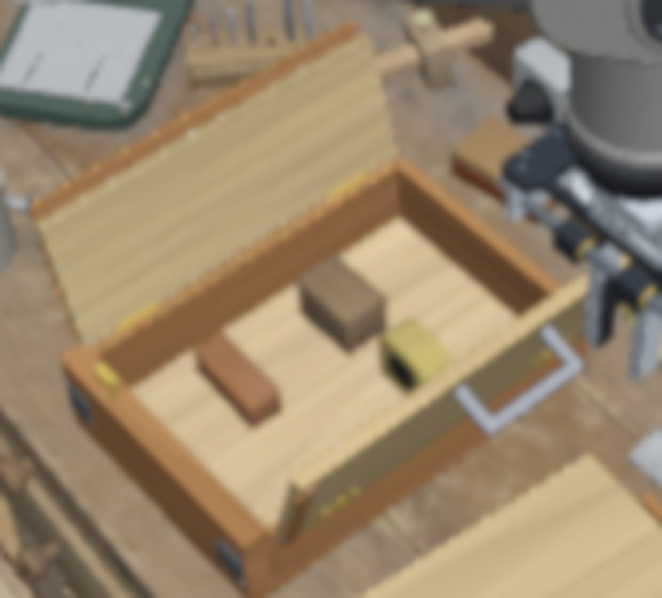

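The cabinet holds three pieces: stubby block (~(194,218)), slim block (~(201,369)) and tape (~(320,209)). Both doors are past upright. I'll measure the pieces and the box with masks.

```bash
cat > pieces.py <<'E'
from h import *
def pieces(d):
    im=d['image'];hsv=cv2.cvtColor(im,cv2.COLOR_RGB2HSV);roi=np.zeros(im.shape[:2],np.uint8)
    roi[162:256,206:270]=255
    out={}
    for n,(lo,hi,z) in {'d':((0,0,60),(30,110,135),.053),'b':((0,100,80),(14,255,190),.038),'tape':((24,90,90),(34,255,255),.064)}.items():
        m=cv2.inRange(hsv,lo,hi)&roi;m=cv2.morphologyEx(m,cv2.MORPH_OPEN,np.ones((3,3)))
        k,l,st,c=cv2.connectedComponentsWithStats(m)
        if k<2: continue
        i=1+st[1:,4].argmax();cn=cv2.findContours((l==i).astype(np.uint8),0,1)[0][0]
        P=np.array([onz(d,p[0],z)[:2] for p in cn],np.float32)
        (c,s,a)=cv2.minAreaRect(P*1000);B=cv2.boxPoints((c,s,a));e=[B[1]-B[0],B[2]-B[1]];e=max(e,key=np.linalg.norm)
        y=np.arctan2(e[1],e[0])%np.pi
        out[n]=(np.array(c)/1000,y);print(n,st[i,4],np.round(c,1),'size',np.round(s,1),'long dir',round(y,3))
    return out
if __name__=='__main__':
    d=grab('top');pieces(d)
    a=cv2.imread('pics/t1.png')
    for p in [(222,197),(233,230),(260,195),(250,215)]: print(p,cv2.cvtColor(a[p[1]-1:p[1]+2,p[0]-1:p[0]+2],40).reshape(-1,3).mean(0))
E
python3 pieces.py
python3 -c "
from h import *
t=lambda u,v:((u+.5)/4.6-.5+180,(v+.5)/4.6-.5+150)
d=grab('top')
for n,p,z in [('d',(194,218),.053),('b',(201,369),.038),('tape',(320,209),.064)]: print(n,onz(d,t(*p),z))
im=cv2.imread('pics/top0.png');cv2.imwrite('pics/boxc.png',cv2.resize(im[175:275,290:445],None,fx=5,fy=5,interpolation=2))"
```

```text
d 157 [572.4 174.6] size [40.7 47.6] long dir 1.591
b 202 [460.9 159.7] size [27.1 75.3] long dir 1.593
(222, 197) [ 15.55555556  97.         132.22222222]
(233, 230) [ 12.88888889 125.55555556 146.88888889]
(260, 195) [ 15.          15.77777778 160.66666667]
(250, 215) [ 18.55555556  88.77777778 189.88888889]
d [0.57253835 0.16503213 0.053     ]
b [0.46152544 0.15863533 0.038     ]
tape [0.58043528 0.07163027 0.064     ]
```

View pics/boxc.png

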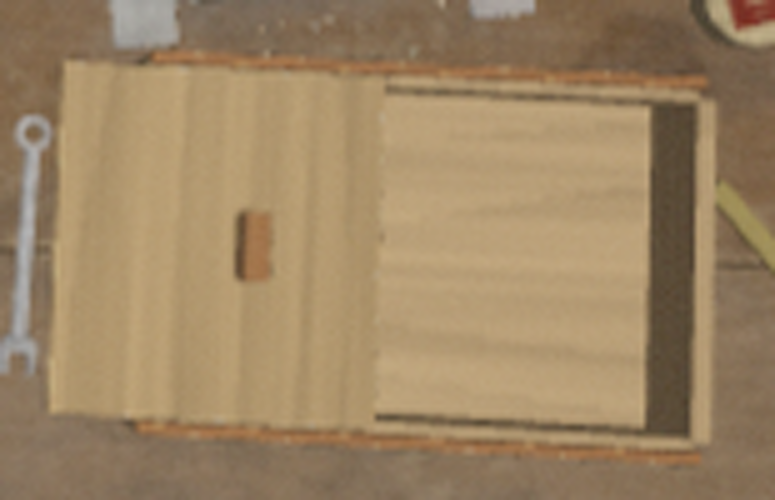

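```bash
python3 - <<'E'
from h import *
from pieces import *
t=lambda u,v:((u+.5)/5-.5+290,(v+.5)/5-.5+175)
d=grab('top')
for n,p,z in [('floorR top',(651,105),.008),('floorR bot',(645,428),.008),('rimR top',(697,103),.07),('rimR bot',(691,438),.07),('floor top',(450,97),.008),('floor bot',(450,422),.008),('railtopL',(150,57),.083),('railtopR',(708,80),.083),('railbotL',(140,428),.083),('railbotR',(700,459),.083),('lidedge top',(385,80),.079),('lidedge bot',(375,425),.079),('grip',(258,245),.109+.009)]: print(n,np.round(onz(d,t(*p),z),4))
go([0.58,.07,.3],.04)
E
```

```text
floorR top [ 0.5933 -0.5156  0.008 ]
floorR bot [ 0.3723 -0.5094  0.008 ]
rimR top [ 0.5915 -0.5207  0.07  ]
rimR bot [ 0.3737 -0.5143  0.07  ]
floor top [ 0.5961 -0.378   0.008 ]
floor bot [ 0.373  -0.3776  0.008 ]
railtopL [ 0.6138 -0.1608  0.083 ]
railtopR [ 0.6058 -0.5224  0.083 ]
railbotL [ 0.3725 -0.1567  0.083 ]
railbotR [ 0.3621 -0.5144  0.083 ]
lidedge top [ 0.602  -0.3151  0.079 ]
lidedge bot [ 0.3778 -0.3088  0.079 ]
grip [ 0.493  -0.2256  0.118 ]
t 9.6333 tcp [ 0.5788 -0.1491  0.2699] shift [-0.37  5.47 -0.75]
tool y dir 1.632 z [-0.  0. -1.]
twist -17.76
```

```bash
sed -i "s/(30,110,135),.053/(20,115,152),.053/;s/((0,100,80),(14,255,190)/((0,108,80),(14,255,175)/;s/((24,90,90),(34/((21,100,80),(34/" pieces.py; python3 - <<'E'
from h import *
import pieces
print(np.round(r.sense()['qpos'],2))
d=grab('top');pieces.pieces(d)
h=cv2.cvtColor(d['image'],cv2.COLOR_RGB2HSV);print(h[194:197,248:251].reshape(-1,3).mean(0))
go([.58,.0716,.26],.03)
E
```

```text
[-0.28  0.27  0.52  1.73 -0.14  1.18  1.91]
d 275 [574.1 164.4] size [44.2 68. ] long dir 1.598
b 201 [460.9 159.7] size [27.1 75.3] long dir 1.593
tape 165 [582.2  74. ] size [30.2 57.1] long dir 1.591
[ 22.88888889 116.         172.11111111]
t 9.6833 tcp [ 0.5789 -0.1487  0.2698] shift [-0.37  5.49  0.25]
tool y dir 1.633 z [-0.     0.001 -1.   ]
twist -17.63
```

>>> {"method": "play_rows", "body": {
  "fingers": [0.3, 0.3, 0.3, 0.3, 0.3],
  "translation": [
    [0, 0.9, 0],
    [0, 1.8, 0],
    [-0.1, 2.7, 0],
    [-0.2, 3.6, 0],
    [-0.3, 4.5, 0]
  ],
  "twist": [-1.2, -2.5, -3.8, -5.1, -6.4]
}}

```text
time_s: 10.1
tcp_pos: [0.5793, 0.0336, 0.27]
eef_rot: [-0.308, 0.951, 0.0, 0.0]
wrist_force: [0.8, 0.1, -0.3]
width: 0.0608
gripper_force: 0.0
```

>>> {"method": "play_rows", "body": {
  "fingers": [0.3, 0.3, 0.3, 0.3, 0.3],
  "translation": [
    [0, 0, 0],
    [0, 0, 0],
    [0, 0, 0],
    [0, 0, 0],
    [0, 0, 0]
  ],
  "twist": [-1.4, -2.8, -4.2, -5.6, -7]
}}

```text
time_s: 10.52
tcp_pos: [0.5795, 0.032, 0.2697]
eef_rot: [-0.58, 0.814, 0.0, -0.0]
wrist_force: [-0.1, 0.4, -0.1]
width: 0.0613
gripper_force: 0.0
```

```bash
python3 - <<'E'
from h import *
print(np.round(r.sense()['qpos'],2))
go([.582,.073,.2],.025)
E
```

```text
[-0.39  0.22  0.26  1.76 -0.06  1.17  2.7 ]
t 10.5167 tcp [0.5795 0.032  0.2697] shift [-0.99  0.28  1.74]
tool y dir 2.809 z [-0.  0. -1.]
twist -4.1
```

>>> {"method": "play_rows", "body": {
  "fingers": [0.3, 0.3, 0.3, 0.3, 0.3],
  "translation": [
    [0, 0, 0],
    [0, 0, 0],
    [0, 0, 0],
    [0, 0, 0],
    [0, 0, 0]
  ],
  "twist": [1.4, 2.8, 4.2, 5.6, 7]
}}

```text
time_s: 10.93
tcp_pos: [0.5795, 0.0318, 0.2698]
eef_rot: [-0.303, 0.953, 0.0, -0.0]
wrist_force: [1.0, -0.6, -0.8]
width: 0.0613
gripper_force: 0.0
```

>>> {"method": "play_rows", "body": {
  "fingers": [0.3, 0.3, 0.3, 0.3, 0.3],
  "translation": [
    [0, 0, 0],
    [0, 0, 0],
    [0, 0, 0],
    [0, 0, 0],
    [0, 0, 0]
  ],
  "twist": [1.4, 2.8, 4.2, 5.6, 7]
}}

```text
time_s: 11.35
tcp_pos: [0.5795, 0.0319, 0.2697]
eef_rot: [-0.002, 1.0, 0.0, -0.0]
wrist_force: [0.1, -0.1, -0.3]
width: 0.0614
gripper_force: 0.0
```

>>> {"method": "play_rows", "body": {
  "fingers": [0.3, 0.3, 0.3, 0.3, 0.3],
  "translation": [
    [0, 0, 0],
    [0, 0, 0],
    [0, 0, 0],
    [0, 0, 0],
    [0, 0, 0]
  ],
  "twist": [1.4, 2.8, 4.2, 5.6, 7]
}}

```text
time_s: 11.77
tcp_pos: [0.5795, 0.0319, 0.2697]
eef_rot: [0.299, 0.954, 0.0, -0.0]
wrist_force: [0.9, 0.7, -0.2]
width: 0.0613
gripper_force: 0.0
```

>>> {"method": "play_rows", "body": {
  "fingers": [0.3, 0.3, 0.3, 0.3, 0.3],
  "translation": [
    [0, 0, 0],
    [0, 0, 0],
    [0, 0, 0],
    [0, 0, 0],
    [0, 0, 0]
  ],
  "twist": [1.4, 2.8, 4.2, 5.6, 7]
}}

```text
time_s: 12.18
tcp_pos: [0.5795, 0.0319, 0.2697]
eef_rot: [0.572, 0.82, 0.0, -0.0]
wrist_force: [0.8, -0.1, -0.3]
width: 0.0609
gripper_force: 0.0
```

```bash
python3 - <<'E'
from h import *
print(np.round(r.sense()['qpos'],2))
go([.582,.073,.2],.025)
E
```

```text
[-0.67  0.24  0.62  1.77 -0.15  1.17  0.34]
t 12.1833 tcp [0.5795 0.0319 0.2697] shift [0.94 0.41 1.74]
tool y dir 0.353 z [-0.  0. -1.]
twist 3.76
```

>>> {"method": "play_rows", "body": {
  "fingers": [0.3, 0.3, 0.3, 0.3, 0.3],
  "translation": [
    [0.5, 0.2, 0],
    [0.94, 0.41, 0],
    [0.94, 0.41, 0.8],
    [0.94, 0.41, 1.7],
    [0.94, 0.41, 2.6]
  ],
  "twist": [1.3, 2.6, 3.76, 3.76, 3.76]
}}

```text
time_s: 12.6
tcp_pos: [0.5819, 0.0736, 0.1649]
eef_rot: [0.696, 0.718, 0.001, 0.0]
wrist_force: [0.6, 0.3, -0.1]
width: 0.0609
gripper_force: 0.0
```

```bash
python3 - <<'E'
from h import *
go([.582,.073,.022],.025)
E
```

```text
t 12.6 tcp [0.5819 0.0736 0.1649] shift [-0.02 -0.    3.57]
tool y dir 0.031 z [ 0.001  0.001 -1.   ]
twist 0.07
```

>>> {"method": "play_rows", "body": {
  "fingers": [0.3, 0.3, 0.3, 0.3, 0.3],
  "translation": [
    [0, 0, 0.9],
    [0, 0, 1.8],
    [0, 0, 2.7],
    [0, 0, 3.3],
    [0, 0, 3.55]
  ],
  "twist": [0, 0, 0, 0, 0]
}}

```text
time_s: 13.02
tcp_pos: [0.5797, 0.0725, 0.0203]
eef_rot: [0.696, 0.718, -0.002, -0.001]
wrist_force: [-0.5, 0.4, 0.5]
width: 0.0612
gripper_force: 0.0
```

>>> {"method": "play_rows", "body": {
  "fingers": [-1, -1, -1, -1, -1],
  "translation": [
    [0, 0, 0],
    [0, 0, 0],
    [0, 0, 0],
    [0, 0, 0],
    [0, 0, 0]
  ],
  "twist": [0, 0, 0, 0, 0]
}}

```text
time_s: 13.43
tcp_pos: [0.5829, 0.0717, 0.0252]
eef_rot: [0.697, 0.717, 0.001, 0.0]
wrist_force: [0.3, -0.4, 8.0]
width: 0.0319
gripper_force: 29.8
```

>>> {"method": "play_rows", "body": {
  "fingers": [-1, -1, -1, -1, -1],
  "translation": [
    [0, 0, -0.5],
    [0, 0, -1.4],
    [0, 0, -2.4],
    [0, 0, -3.4],
    [0, 0, -4.4]
  ],
  "twist": [0, 0, 0, 0, 0]
}}

```text
time_s: 13.85
tcp_pos: [0.5816, 0.0709, 0.2022]
eef_rot: [0.697, 0.717, 0.0, 0.0]
wrist_force: [1.9, 1.1, -2.6]
width: 0.0319
gripper_force: 29.8
```

>>> {"method": "play_rows", "body": {
  "fingers": [-1, -1, -1, -1],
  "translation": [
    [0, 0, -0.8],
    [0, 0, -1.6],
    [0, 0, -1.6],
    [0, 0, -1.6]
  ],
  "twist": [0, 0, 0, 0]
}}

```text
time_s: 14.18
tcp_pos: [0.5827, 0.0715, 0.2657]
eef_rot: [0.697, 0.717, 0.002, 0.0]
wrist_force: [-0.6, -0.1, -3.3]
width: 0.0321
gripper_force: 29.8
```

```bash
python3 - <<'E'
from h import *
print(np.round(r.sense()['qpos'],2))
go([.487,-.373,.26],-.026)
E
```

```text
[-0.77  0.27  0.67  1.77 -0.18  1.16 -0.02]
t 14.1833 tcp [0.5827 0.0715 0.2657] shift [-11.04  -2.72   0.11]
tool y dir 0.029 z [ 0.003  0.002 -1.   ]
twist 0.63
```

>>> {"method": "play_rows", "body": {
  "fingers": [-1, -1, -1, -1, -1],
  "translation": [
    [-0.9, -0.1, 0],
    [-1.8, -0.2, 0],
    [-2.7, -0.4, 0],
    [-3.6, -0.6, 0],
    [-4.5, -0.8, 0]
  ],
  "twist": [0.1, 0.2, 0.3, 0.5, 0.6]
}}

```text
time_s: 14.6
tcp_pos: [0.5539, -0.111, 0.2626]
eef_rot: [0.716, 0.699, -0.001, -0.001]
wrist_force: [0.9, -0.3, -1.5]
width: 0.0317
gripper_force: 29.8
```

>>> {"method": "play_rows", "body": {
  "fingers": [-1, -1, -1, -1, -1],
  "translation": [
    [-0.9, -0.3, 0],
    [-1.8, -0.6, 0],
    [-2.7, -0.9, 0],
    [-3.6, -1.2, 0],
    [-4.5, -1.5, 0]
  ],
  "twist": [0, 0, 0, 0, 0]
}}

```text
time_s: 15.02
tcp_pos: [0.4895, -0.2892, 0.2627]
eef_rot: [0.715, 0.699, -0.0, -0.001]
wrist_force: [0.9, 0.0, -2.0]
width: 0.0321
gripper_force: 29.8
```

```bash
python3 - <<'E'
from h import *
print(r.sense()['width'],r.sense()['gripper_force'])
go([.487,-.373,.03],-.026)
E
```

```text
0.032135536512124724 29.809324094094336
t 15.0167 tcp [ 0.4895 -0.2892  0.2627] shift [-2.1  -0.01  5.82]
tool y dir -0.023 z [-0.001  0.001 -1.   ]
twist 0.03
```

>>> {"method": "play_rows", "body": {
  "fingers": [-1, -1, -1, -1, -1],
  "translation": [
    [-0.9, 0, 0],
    [-1.8, 0, 0.1],
    [-2.1, 0, 0.8],
    [-2.1, 0, 1.7],
    [-2.1, 0, 2.6]
  ],
  "twist": [0, 0, 0, 0, 0]
}}

```text
time_s: 15.43
tcp_pos: [0.4879, -0.3733, 0.1576]
eef_rot: [0.716, 0.698, -0.0, -0.0]
wrist_force: [1.1, -0.4, -2.8]
width: 0.0318
gripper_force: 29.8
```

>>> {"method": "play_rows", "body": {
  "fingers": [-1, -1, -1, -1, -1],
  "translation": [
    [0, 0, 0.8],
    [0, 0, 1.6],
    [0, 0, 2.4],
    [0, 0, 2.9],
    [0, 0, 3.0]
  ],
  "twist": [0, 0, 0, 0, 0]
}}

```text
time_s: 15.85
tcp_pos: [0.4863, -0.3703, 0.0352]
eef_rot: [0.715, 0.699, -0.001, -0.003]
wrist_force: [-1.8, 0.7, -2.5]
width: 0.0319
gripper_force: 29.8
```

```bash
python3 - <<'E'
from h import *
print(r.sense()['width'],r.sense()['gripper_force'])
go([.487,-.373,.026],-.026)
E
```

```text
0.03187667169459804 29.808258963748813
t 15.85 tcp [ 0.4863 -0.3703  0.0352] shift [-0.07  0.02  0.23]
tool y dir -0.024 z [-0.006  0.003 -1.   ]
twist 0.03
```

Lower the last bit, open, rise.

>>> {"method": "play_rows", "body": {
  "fingers": [-1, -1, -1, 0.1, 0.1],
  "translation": [
    [0, 0, 0.1],
    [0, 0, 0.22],
    [0, 0, 0.22],
    [0, 0, 0.22],
    [0, 0, 0.22]
  ],
  "twist": [0, 0, 0, 0, 0]
}}

```text
time_s: 16.27
tcp_pos: [0.4898, -0.3725, 0.0322]
eef_rot: [0.715, 0.699, 0.0, 0.001]
wrist_force: [-0.3, -0.8, -0.1]
width: 0.042
gripper_force: 0.0
```

>>> {"method": "play_rows", "body": {
  "fingers": [0.1, 0.1, 0.1, 0.3, 0.3],
  "translation": [
    [0, 0, 0],
    [0, 0, -0.9],
    [0, 0, -1.8],
    [0, 0, -2.8],
    [0, 0, -3.8]
  ],
  "twist": [0, 0, 0, 0, 0]
}}

```text
time_s: 16.68
tcp_pos: [0.4887, -0.3721, 0.1851]
eef_rot: [0.715, 0.699, -0.0, 0.0]
wrist_force: [0.7, -0.1, -0.5]
width: 0.0599
gripper_force: 0.0
```

>>> {"method": "play_rows", "body": {
  "fingers": [0.3, 0.3, 0.3, 0.3, 0.3],
  "translation": [
    [0, 0, -0.9],
    [0, 0, -1.8],
    [0.9, 0.2, -2],
    [1.8, 0.5, -2],
    [2.7, 0.8, -2]
  ],
  "twist": [0, 0, 0, 0, 0]
}}

```text
time_s: 17.1
tcp_pos: [0.524, -0.2643, 0.2646]
eef_rot: [0.716, 0.698, 0.001, 0.001]
wrist_force: [1.5, -0.5, -0.5]
width: 0.061
gripper_force: 0.0
```

```bash
python3 - <<'E'
from h import *
import pieces
d=grab('top','t2.png');p=pieces.pieces(d)
go([*p['d'][0],.26],p['d'][1]-np.pi/2)
E
```

```text
d 260 [572.6 164.4] size [40.7 68.3] long dir 1.591
b 200 [460.9 159.7] size [27.1 75.3] long dir 1.593
t 17.15 tcp [ 0.5276 -0.256   0.2635] shift [10.53  0.95  0.12]
tool y dir -0.017 z [ 0.002  0.003 -1.   ]
twist -0.43
```

>>> {"method": "play_rows", "body": {
  "fingers": [0.5, 0.5, 0.5, 0.5, 0.5],
  "translation": [
    [0.9, 0.1, 0],
    [1.9, 0.2, 0],
    [2.9, 0.3, 0],
    [3.9, 0.4, 0],
    [4.9, 0.45, 0]
  ],
  "twist": [-0.1, -0.2, -0.3, -0.4, -0.4]
}}

```text
time_s: 17.57
tcp_pos: [0.5464, -0.0675, 0.2637]
eef_rot: [0.703, 0.711, 0.001, 0.0]
wrist_force: [0.9, -0.3, 0.5]
width: 0.0707
gripper_force: 0.0
```

>>> {"method": "play_rows", "body": {
  "fingers": [0.5, 0.5, 0.5, 0.5, 0.5],
  "translation": [
    [0.9, 0.1, 0],
    [1.9, 0.2, 0],
    [2.9, 0.3, 0],
    [3.9, 0.3, 0],
    [4.9, 0.3, 0]
  ],
  "twist": [0, 0, 0, 0, 0]
}}

```text
time_s: 17.98
tcp_pos: [0.5558, 0.1287, 0.2637]
eef_rot: [0.703, 0.711, 0.001, 0.0]
wrist_force: [0.8, -0.2, 0.1]
width: 0.0703
gripper_force: 0.0
```

```bash
python3 - <<'E'
from h import *
go([.5735,.1645,.018],.023)
E
```

```text
t 17.9833 tcp [0.5558 0.1287 0.2637] shift [0.89 0.45 6.14]
tool y dir 0.011 z [ 0.001  0.001 -1.   ]
twist -0.13
```

>>> {"method": "play_rows", "body": {
  "fingers": [0.5, 0.5, 0.5, 0.5, 0.5],
  "translation": [
    [0.75, 0.42, 0],
    [0.75, 0.42, 0.8],
    [0.75, 0.42, 1.7],
    [0.75, 0.42, 2.6],
    [0.75, 0.42, 2.6]
  ],
  "twist": [-0.1, -0.1, -0.1, -0.1, -0.1]
}}

```text
time_s: 18.4
tcp_pos: [0.5693, 0.1564, 0.1538]
eef_rot: [0.7, 0.714, -0.004, -0.001]
wrist_force: [-1.0, -0.1, -0.3]
width: 0.0703
gripper_force: 0.0
```

```bash
python3 - <<'E'
from h import *
go([.5735,.1645,.018],.023)
E
```

```text
t 18.4 tcp [0.5693 0.1564 0.1538] shift [0.21 0.13 3.39]
tool y dir 0.021 z [-0.007 -0.003 -1.   ]
twist -0.02
```

>>> {"method": "play_rows", "body": {
  "fingers": [0.5, 0.5, 0.5, 0.5, 0.5],
  "translation": [
    [0.18, 0.05, 0.8],
    [0.18, 0.05, 1.7],
    [0.18, 0.05, 2.6],
    [0.18, 0.05, 3.2],
    [0.18, 0.05, 3.4]
  ],
  "twist": [0, 0, 0, 0, 0]
}}

```text
time_s: 18.82
tcp_pos: [0.5736, 0.1641, 0.0216]
eef_rot: [0.7, 0.714, -0.001, -0.001]
wrist_force: [-0.5, -0.5, 0.7]
width: 0.0703
gripper_force: 0.0
```

>>> {"method": "play_rows", "body": {
  "fingers": [-1, -1, -1, -1, -1],
  "translation": [
    [0, 0, 0],
    [0, 0, 0],
    [0, 0, 0],
    [0, 0, 0],
    [0, 0, 0]
  ],
  "twist": [0, 0, 0, 0, 0]
}}

```text
time_s: 19.23
tcp_pos: [0.5754, 0.1647, 0.0249]
eef_rot: [0.7, 0.714, 0.001, 0.0]
wrist_force: [-1.9, -0.2, 12.3]
width: 0.0451
gripper_force: 29.7
```

>>> {"method": "play_rows", "body": {
  "fingers": [-1, -1, -1, -1, -1],
  "translation": [
    [0, 0, -0.5],
    [0, 0, -1.4],
    [0, 0, -2.4],
    [0, 0, -3.4],
    [0, 0, -4.4]
  ],
  "twist": [0, 0, 0, 0, 0]
}}

```text
time_s: 19.65
tcp_pos: [0.5741, 0.1639, 0.2018]
eef_rot: [0.7, 0.714, 0.0, 0.0]
wrist_force: [0.5, 0.9, -0.2]
width: 0.0448
gripper_force: 29.6
```

>>> {"method": "play_rows", "body": {
  "fingers": [-1, -1, -1, -1, -1],
  "translation": [
    [0, 0, -0.8],
    [0, 0, -1.7],
    [-0.9, 0, -1.7],
    [-1.8, 0, -1.7],
    [-2.7, 0, -1.7]
  ],
  "twist": [0, 0, 0, 0, 0]
}}

```text
time_s: 20.07
tcp_pos: [0.5764, 0.0553, 0.2685]
eef_rot: [0.699, 0.715, 0.001, 0.0]
wrist_force: [1.2, 0.2, -1.5]
width: 0.0451
gripper_force: 29.6
```

```bash
python3 - <<'E'
from h import *
go([.535,-.459,.26],-.026)
E
```

```text
t 20.0667 tcp [0.5764 0.0553 0.2685] shift [-12.83  -1.32   0.19]
tool y dir 0.022 z [ 0.002  0.001 -1.   ]
twist 0.55
```

>>> {"method": "play_rows", "body": {
  "fingers": [-1, -1, -1, -1, -1],
  "translation": [
    [-0.9, -0.1, 0],
    [-1.9, -0.2, 0],
    [-2.9, -0.3, 0],
    [-3.9, -0.4, 0],
    [-4.9, -0.5, 0]
  ],
  "twist": [0.1, 0.2, 0.3, 0.4, 0.5]
}}

```text
time_s: 20.48
tcp_pos: [0.5598, -0.142, 0.2681]
eef_rot: [0.715, 0.699, 0.001, 0.0]
wrist_force: [1.5, 0.1, -1.1]
width: 0.0454
gripper_force: 29.6
```

>>> {"method": "play_rows", "body": {
  "fingers": [-1, -1, -1, -1, -1],
  "translation": [
    [-0.9, -0.1, 0],
    [-1.9, -0.2, 0],
    [-2.9, -0.3, 0],
    [-3.9, -0.4, 0],
    [-4.9, -0.5, 0]
  ],
  "twist": [0, 0, 0, 0, 0]
}}

```text
time_s: 20.9
tcp_pos: [0.5353, -0.3373, 0.268]
eef_rot: [0.715, 0.699, 0.001, 0.0]
wrist_force: [0.7, -0.2, -1.2]
width: 0.0452
gripper_force: 29.6
```

```bash
python3 - <<'E'
from h import *
s=r.sense();print(s['width'],s['gripper_force'])
go([.535,-.459,.026],-.026)
E
```

```text
0.04523328840318328 29.56242084503174
t 20.9 tcp [ 0.5353 -0.3373  0.268 ] shift [-3.04  0.05  6.05]
tool y dir -0.023 z [ 0.001  0.    -1.   ]
twist 0.03
```

>>> {"method": "play_rows", "body": {
  "fingers": [-1, -1, -1, -1, -1],
  "translation": [
    [-0.95, 0.05, 0],
    [-1.9, 0.05, 0],
    [-2.85, 0.05, 0.3],
    [-2.85, 0.05, 1.2],
    [-2.85, 0.05, 2.1]
  ],
  "twist": [0, 0, 0, 0, 0]
}}

```text
time_s: 21.32
tcp_pos: [0.5341, -0.4533, 0.1839]
eef_rot: [0.717, 0.697, -0.0, 0.002]
wrist_force: [0.1, 1.0, -2.2]
width: 0.0452
gripper_force: 29.6
```

>>> {"method": "play_rows", "body": {
  "fingers": [-1, -1, -1, -1, -1],
  "translation": [
    [0, 0, 0.9],
    [0, 0, 1.8],
    [0, 0, 2.7],
    [0, 0, 3.4],
    [0, 0, 3.6]
  ],
  "twist": [0, 0, 0, 0, 0]
}}

```text
time_s: 21.73
tcp_pos: [0.5338, -0.4478, 0.0354]
eef_rot: [0.715, 0.699, -0.0, -0.002]
wrist_force: [-0.2, 0.3, -0.5]
width: 0.0453
gripper_force: 29.6
```

```bash
python3 - <<'E'
from h import *
s=r.sense();print(s['width'],s['gripper_force'])
go([.535,-.459,.026],-.026)
E
```

```text
0.04531014717593561 29.561755657196045
t 21.7333 tcp [ 0.5338 -0.4478  0.0354] shift [-0.28  0.04  0.23]
tool y dir -0.023 z [-0.004  0.003 -1.   ]
twist 0.03
```

>>> {"method": "play_rows", "body": {
  "fingers": [-1, -1, -1, 0.3, 0.3],
  "translation": [
    [-0.1, 0, 0.1],
    [-0.1, 0, 0.2],
    [-0.1, 0, 0.2],
    [-0.1, 0, 0.2],
    [-0.1, 0, 0.2]
  ],
  "twist": [0, 0, 0, 0, 0]
}}

```text
time_s: 22.15
tcp_pos: [0.5358, -0.4541, 0.0326]
eef_rot: [0.715, 0.699, 0.0, 0.001]
wrist_force: [0.3, 0.6, 0.2]
width: 0.0549
gripper_force: 0.0
```

>>> {"method": "play_rows", "body": {
  "fingers": [0.3, 0.3, 0.3, 0.3, 0.3],
  "translation": [
    [0, 0, 0],
    [0, 0, -0.9],
    [0, 0, -1.8],
    [0, 0, -2.8],
    [0, 0, -3.8]
  ],
  "twist": [0, 0, 0, 0, 0]
}}

```text
time_s: 22.57
tcp_pos: [0.5348, -0.4535, 0.1852]
eef_rot: [0.715, 0.699, -0.0, 0.0]
wrist_force: [0.8, -0.6, -0.2]
width: 0.0607
gripper_force: 0.0
```

>>> {"method": "play_rows", "body": {
  "fingers": [0.3, 0.3, 0.3, 0.3, 0.3],
  "translation": [
    [0, 0, -0.9],
    [0, 0, -1.8],
    [0.9, 0, -2],
    [1.8, 0, -2],
    [2.7, 0, -2]
  ],
  "twist": [0, 0, 0, 0, 0]
}}

```text
time_s: 22.98
tcp_pos: [0.5374, -0.3451, 0.2643]
eef_rot: [0.716, 0.698, 0.001, 0.001]
wrist_force: [1.1, 0.3, 0.8]
width: 0.0614
gripper_force: 0.0
```

```bash
python3 - <<'E'
from h import *
import pieces
d=grab('top','t3.png');p=pieces.pieces(d)
go([*p['b'][0],.26],p['b'][1]-np.pi/2)
E
```

```text
b 195 [460.9 159.7] size [27.1 75.3] long dir 1.593
t 23.0333 tcp [ 0.5395 -0.3374  0.2634] shift [12.39 -2.19  0.13]
tool y dir -0.018 z [ 0.001  0.003 -1.   ]
twist -0.46
```

>>> {"method": "play_rows", "body": {
  "fingers": [0.3, 0.3, 0.3, 0.3, 0.3],
  "translation": [
    [0.9, -0.15, 0],
    [1.9, -0.3, 0],
    [2.9, -0.5, 0],
    [3.9, -0.7, 0],
    [4.9, -0.9, 0]
  ],
  "twist": [-0.1, -0.2, -0.3, -0.4, -0.45]
}}

```text
time_s: 23.45
tcp_pos: [0.5056, -0.1473, 0.2633]
eef_rot: [0.701, 0.713, 0.0, 0.0]
wrist_force: [0.9, 0.4, -0.2]
width: 0.0614
gripper_force: 0.0
```

>>> {"method": "play_rows", "body": {
  "fingers": [0.3, 0.3, 0.3, 0.3, 0.3],
  "translation": [
    [0.9, -0.2, 0],
    [1.9, -0.4, 0],
    [2.9, -0.6, 0],
    [3.9, -0.8, 0],
    [4.9, -1.0, 0]
  ],
  "twist": [0, 0, 0, 0, 0]
}}

```text
time_s: 23.87
tcp_pos: [0.4624, 0.0482, 0.2638]
eef_rot: [0.701, 0.713, 0.001, -0.0]
wrist_force: [0.5, 0.5, -0.2]
width: 0.0611
gripper_force: 0.0
```

```bash
python3 - <<'E'
from h import *
go([.461,.1595,.016],.023)
E
```

```text
t 23.8667 tcp [0.4624 0.0482 0.2638] shift [2.77 0.   6.2 ]
tool y dir 0.016 z [ 0.001  0.001 -1.   ]
twist -0.08
```

>>> {"method": "play_rows", "body": {
  "fingers": [0.3, 0.3, 0.3, 0.3, 0.3],
  "translation": [
    [0.9, 0, 0],
    [1.8, 0, 0],
    [2.6, 0, 0.3],
    [2.6, 0, 1.2],
    [2.6, 0, 2.1]
  ],
  "twist": [0, 0, 0, 0, 0]
}}

```text
time_s: 24.28
tcp_pos: [0.4622, 0.1528, 0.1793]
eef_rot: [0.7, 0.714, 0.002, 0.0]
wrist_force: [0.9, 0.3, -1.4]
width: 0.0608
gripper_force: 0.0
```

```bash
python3 - <<'E'
from h import *
go([.461,.1595,.016],.023)
E
```

```text
t 24.2833 tcp [0.4622 0.1528 0.1793] shift [ 0.16 -0.04  4.08]
tool y dir 0.019 z [ 0.003  0.003 -1.   ]
twist -0.04
```

>>> {"method": "play_rows", "body": {
  "fingers": [0.3, 0.3, 0.3, 0.3, 0.3],
  "translation": [
    [0.05, 0, 0.9],
    [0.05, 0, 1.9],
    [0.05, 0, 2.9],
    [0.05, 0, 3.6],
    [0.05, 0, 3.9]
  ],
  "twist": [0, 0, 0, 0, 0]
}}

```text
time_s: 24.7
tcp_pos: [0.4599, 0.1516, 0.02]
eef_rot: [0.701, 0.713, -0.002, -0.0]
wrist_force: [-0.4, -0.0, 0.2]
width: 0.0608
gripper_force: 0.0
```

>>> {"method": "play_rows", "body": {
  "fingers": [0.3, -1, -1, -1, -1],
  "translation": [
    [0, 0, 0],
    [0, 0, 0],
    [0, 0, 0],
    [0, 0, 0],
    [0, 0, 0]
  ],
  "twist": [0, 0, 0, 0, 0]
}}

```text
time_s: 25.12
tcp_pos: [0.4622, 0.153, 0.0242]
eef_rot: [0.701, 0.713, 0.001, 0.0]
wrist_force: [1.0, -0.7, -0.1]
width: 0.0379
gripper_force: 0.0
```

>>> {"method": "play_rows", "body": {
  "fingers": [-1, -1, -1, -1, -1],
  "translation": [
    [0, 0, 0],
    [0, 0, -0.9],
    [0, 0, -1.9],
    [0, 0, -2.9],
    [0, 0, -3.9]
  ],
  "twist": [0, 0, 0, 0, 0]
}}

```text
time_s: 25.53
tcp_pos: [0.4611, 0.1518, 0.181]
eef_rot: [0.702, 0.712, -0.0, 0.0]
wrist_force: [-0.1, 1.0, -1.7]
width: 0.0314
gripper_force: 30.0
```

>>> {"method": "play_rows", "body": {
  "fingers": [-1, -1, -1, -1, -1],
  "translation": [
    [0, 0, -0.9],
    [0, 0, -1.9],
    [-0.9, 0, -2.1],
    [-1.9, 0, -2.1],
    [-2.9, 0, -2.1]
  ],
  "twist": [0, 0, 0, 0, 0]
}}

```text
time_s: 25.95
tcp_pos: [0.4634, 0.0355, 0.2642]
eef_rot: [0.701, 0.713, 0.001, 0.0]
wrist_force: [1.3, -0.3, -0.5]
width: 0.0317
gripper_force: 30.0
```

```bash
python3 - <<'E'
from h import *
go([.435,-.457,.26],-.026)
E
```

```text
t 25.95 tcp [0.4634 0.0355 0.2642] shift [-12.3   -0.93   0.08]
tool y dir 0.018 z [ 0.002  0.002 -1.   ]
twist 0.5
```

>>> {"method": "play_rows", "body": {
  "fingers": [-1, -1, -1, -1, -1],
  "translation": [
    [-0.9, 0, 0],
    [-1.9, 0, 0],
    [-2.9, 0, 0],
    [-3.9, -0.1, 0],
    [-4.9, -0.2, 0]
  ],
  "twist": [0.1, 0.2, 0.3, 0.4, 0.5]
}}

```text
time_s: 26.37
tcp_pos: [0.4578, -0.1615, 0.2635]
eef_rot: [0.717, 0.697, 0.001, 0.0]
wrist_force: [1.6, 1.1, 0.1]
width: 0.0317
gripper_force: 30.0
```

>>> {"method": "play_rows", "body": {
  "fingers": [-1, -1, -1, -1, -1],
  "translation": [
    [-0.9, -0.1, 0],
    [-1.9, -0.2, 0],
    [-2.9, -0.3, 0],
    [-3.9, -0.4, 0],
    [-4.9, -0.4, 0]
  ],
  "twist": [0, 0, 0, 0, 0]
}}

```text
time_s: 26.78
tcp_pos: [0.4361, -0.3568, 0.2634]
eef_rot: [0.717, 0.697, 0.001, 0.0]
wrist_force: [1.4, 0.9, -0.1]
width: 0.0321
gripper_force: 30.0
```

```bash
python3 - <<'E'
from h import *
s=r.sense();print(s['width'],s['gripper_force'])
go([.435,-.457,.026],-.026)
E
```

```text
0.03208145331907545 30.000143945217133
t 26.7833 tcp [ 0.4361 -0.3568  0.2634] shift [-2.51  0.03  5.93]
tool y dir -0.027 z [ 0.001  0.001 -1.   ]
twist -0.01
```

>>> {"method": "play_rows", "body": {
  "fingers": [-1, -1, -1, -1, -1],
  "translation": [
    [-0.9, 0, 0],
    [-1.8, 0, 0],
    [-2.35, 0, 0.3],
    [-2.35, 0, 1.2],
    [-2.35, 0, 2.1]
  ],
  "twist": [0, 0, 0, 0, 0]
}}

```text
time_s: 27.2
tcp_pos: [0.4339, -0.4514, 0.179]
eef_rot: [0.718, 0.696, -0.0, 0.001]
wrist_force: [1.2, 0.8, -1.0]
width: 0.032
gripper_force: 30.0
```

>>> {"method": "play_rows", "body": {
  "fingers": [-1, -1, -1, -1, -1],
  "translation": [
    [0, 0, 0.9],
    [0, 0, 1.8],
    [0, 0, 2.7],
    [0, 0, 3.4],
    [0, 0, 3.6]
  ],
  "twist": [0, 0, 0, 0, 0]
}}

```text
time_s: 27.62
tcp_pos: [0.433, -0.4472, 0.0314]
eef_rot: [0.717, 0.697, -0.0, -0.002]
wrist_force: [-0.6, 1.3, 0.2]
width: 0.0315
gripper_force: 30.0
```

```bash
python3 - <<'E'
from h import *
s=r.sense();print(s['width'],s['gripper_force'],s['wrist_force'])
go([.435,-.457,.026],-.026)
E
```

```text
0.03154193632884898 29.99932050704956 [-0.64338014  1.27378393  0.22956257]
t 27.6167 tcp [ 0.433  -0.4472  0.0314] shift [-0.24  0.06  0.13]
tool y dir -0.027 z [-0.004  0.003 -1.   ]
twist -0.02
```

>>> {"method": "play_rows", "body": {
  "fingers": [-1, -1, -1, 0.0, 0.0],
  "translation": [
    [-0.05, 0, 0.1],
    [-0.05, 0, 0.15],
    [-0.05, 0, 0.15],
    [-0.05, 0, 0.15],
    [-0.05, 0, 0.15]
  ],
  "twist": [0, 0, 0, 0, 0]
}}

```text
time_s: 28.03
tcp_pos: [0.435, -0.4515, 0.0304]
eef_rot: [0.717, 0.697, 0.0, 0.001]
wrist_force: [0.8, 0.1, -0.4]
width: 0.0418
gripper_force: 0.0
```

>>> {"method": "play_rows", "body": {
  "fingers": [0.0, 0.0, 0.0, 0, 0],
  "translation": [
    [0, 0, 0],
    [0, 0, -0.9],
    [0, 0, -1.8],
    [0, 0, -2.8],
    [0, 0, -3.8]
  ],
  "twist": [0, 0, 0, 0, 0]
}}

```text
time_s: 28.45
tcp_pos: [0.4338, -0.4509, 0.183]
eef_rot: [0.717, 0.697, -0.0, -0.0]
wrist_force: [0.6, -0.7, 0.6]
width: 0.0469
gripper_force: 0.0
```

>>> {"method": "play_rows", "body": {
  "fingers": [-0.5, -1, -1, -1, -1],
  "translation": [
    [0, 0, -0.9],
    [0.9, 0.3, -0.9],
    [1.9, 0.6, -0.9],
    [2.9, 0.9, -0.9],
    [3.9, 1.2, -0.9]
  ],
  "twist": [0, 0, 0, 0, 0]
}}

```text
time_s: 28.87
tcp_pos: [0.4867, -0.2951, 0.2176]
eef_rot: [0.717, 0.697, 0.001, 0.0]
wrist_force: [0.9, -0.6, 0.5]
width: 0.0171
gripper_force: 0.0
```

>>> {"method": "play_rows", "body": {
  "fingers": [-1, -1, -1, -1, -1],
  "translation": [
    [0.9, 0, -0.3],
    [1.8, 0, -0.3],
    [2.7, 0, -0.3],
    [3.2, 0, -0.3],
    [3.2, 0, -0.3]
  ],
  "twist": [0, 0, 0, 0, 0]
}}

```text
time_s: 29.28
tcp_pos: [0.4907, -0.164, 0.2291]
eef_rot: [0.715, 0.699, 0.001, -0.001]
wrist_force: [0.1, 0.6, 0.3]
width: 0.0003
gripper_force: 0.0
```

```bash
python3 - <<'E'
from h import *
d=grab('top','t4.png');a=d['image'][150:280,180:445,::-1];cv2.imwrite('pics/t4c.png',cv2.resize(a,None,fx=3,fy=3,interpolation=2))
go([.493,-.19,.11],-.026)
E
```

```text
t 29.3333 tcp [ 0.4905 -0.1662  0.2293] shift [-0.6   0.07  2.98]
tool y dir -0.023 z [ 0.001  0.002 -1.   ]
twist 0.03
```

View pics/t4c.png

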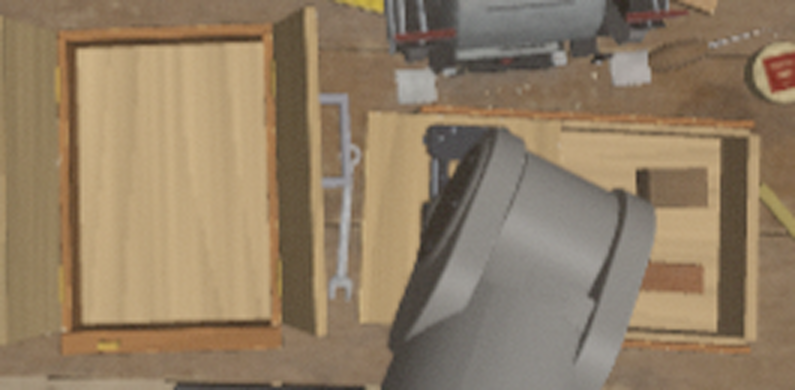

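The cabinet is empty, and the stubby block (680,187) and slim block (675,277) are in the bay with the arm hiding the tape. I'll check the tape by side-view mask.

```bash
python3 - <<'E'
from h import *
d=grab('side');c=proj(d,[.487,-.373,.064]);print(c)
h=cv2.cvtColor(d['image'],cv2.COLOR_RGB2HSV);u,v=c.astype(int)
m=cv2.inRange(h,(22,110,70),(34,255,255));m[:v-40]=0;m[v+40:]=0;m[:,:u-40]=0;m[:,u+40:]=0
k,l,st,ce=cv2.connectedComponentsWithStats(m)
for i in range(1,k):
    if st[i,4]>20: print(st[i],ce[i],onz(d,ce[i],.05))
E
```

```text
[299.67066166 292.91397459]
[295 281  17  20  86] [303.13953488 291.76744186] [ 0.50332578 -0.37277838  0.05      ]
```

>>> {"method": "play_rows", "body": {
  "fingers": [-1, -1, -1, -1, -1],
  "translation": [
    [0, 0.05, 0.9],
    [0, 0.05, 1.8],
    [0, 0.05, 2.7],
    [0, 0.05, 3.2],
    [0, 0.05, 3.25]
  ],
  "twist": [0, 0, 0, 0, 0]
}}

```text
time_s: 29.8
tcp_pos: [0.4898, -0.17, 0.096]
eef_rot: [0.718, 0.696, -0.002, -0.002]
wrist_force: [-1.0, -0.0, 0.1]
width: 0.0006
gripper_force: 0.0
```

The tape sits in the bay. Push the lid.

>>> {"method": "play_rows", "body": {
  "fingers": [-1, -1, -1, -1, -1],
  "translation": [
    [-0.5, 0.05, -0.05],
    [-0.9, 0.05, -0.05],
    [-1.3, 0.05, -0.05],
    [-1.8, 0.05, -0.05],
    [-2.3, 0.05, -0.05]
  ],
  "twist": [0, 0, 0, 0, 0]
}}

```text
time_s: 30.22
tcp_pos: [0.4918, -0.2623, 0.1025]
eef_rot: [0.717, 0.697, 0.001, 0.0]
wrist_force: [1.7, 3.7, -2.2]
width: 0.0001
gripper_force: 1.7
```

>>> {"method": "play_rows", "body": {
  "fingers": [-1, -1, -1, -1, -1],
  "translation": [
    [-0.6, 0, 0],
    [-1.2, 0, 0],
    [-1.8, 0, 0],
    [-2.4, 0, 0],
    [-3.0, 0, 0]
  ],
  "twist": [0, 0, 0, 0, 0]
}}

```text
time_s: 30.63
tcp_pos: [0.4881, -0.3826, 0.1025]
eef_rot: [0.717, 0.697, 0.0, 0.0]
wrist_force: [2.6, 3.9, -1.2]
width: -0.0
gripper_force: 1.8
```

```bash
python3 - <<'E'
from h import *
go([.487,-.412,.097],-.026)
E
```

```text
t 30.6333 tcp [ 0.4881 -0.3826  0.1025] shift [-0.74 -0.01  0.14]
tool y dir -0.028 z [ 0.001  0.    -1.   ]
twist -0.03
```

>>> {"method": "play_rows", "body": {
  "fingers": [-1, -1, -1, -1, -1],
  "translation": [
    [-0.25, 0, 0],
    [-0.45, 0, 0],
    [-0.65, 0, 0],
    [-0.8, 0, 0],
    [-0.8, 0, 0]
  ],
  "twist": [0, 0, 0, 0, 0]
}}

```text
time_s: 31.05
tcp_pos: [0.4878, -0.4098, 0.1011]
eef_rot: [0.716, 0.698, 0.002, -0.002]
wrist_force: [-2.8, 17.1, 13.2]
width: 0.0004
gripper_force: 8.8
```

>>> {"method": "play_rows", "body": {
  "fingers": [-1, -1, -1],
  "translation": [
    [-0.1, 0, 0],
    [-0.1, 0, 0],
    [-0.1, 0, 0]
  ],
  "twist": [0, 0, 0]
}}

```text
time_s: 31.3
tcp_pos: [0.4881, -0.4101, 0.1008]
eef_rot: [0.716, 0.699, 0.003, -0.004]
wrist_force: [-6.0, 34.9, 22.2]
width: 0.0007
gripper_force: 17.5
```

>>> {"method": "play_rows", "body": {
  "fingers": [-1, -1, -1, -1, -1],
  "translation": [
    [0.4, 0, 0],
    [0.8, 0, 0],
    [0.8, 0, -1],
    [0.8, 0, -2],
    [0.8, 0, -3]
  ],
  "twist": [0, 0, 0, 0, 0]
}}

```text
time_s: 31.72
tcp_pos: [0.4879, -0.384, 0.2226]
eef_rot: [0.717, 0.697, -0.0, -0.0]
wrist_force: [1.7, -0.7, -0.4]
width: 0.0004
gripper_force: 0.0
```

>>> {"method": "play_rows", "body": {
  "fingers": [-1, -1, -1, -1, -1],
  "translation": [
    [0.9, 0, -0.5],
    [1.8, 0, -1],
    [2.7, 0, -1],
    [3.6, 0, -1],
    [3.6, 0, -1]
  ],
  "twist": [0, 0, 0, 0, 0]
}}

```text
time_s: 32.13
tcp_pos: [0.4938, -0.2331, 0.261]
eef_rot: [0.714, 0.7, 0.001, -0.001]
wrist_force: [0.7, 1.1, -0.1]
width: 0.0004
gripper_force: 0.0
```

```bash
python3 - <<'E'
from h import *
d=grab('side');a=d['image'][90:390,120:420,::-1];cv2.imwrite('pics/fin.png',cv2.resize(a,None,fx=2,fy=2,interpolation=2))
E
```

```text
(no output)
```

View pics/fin.png

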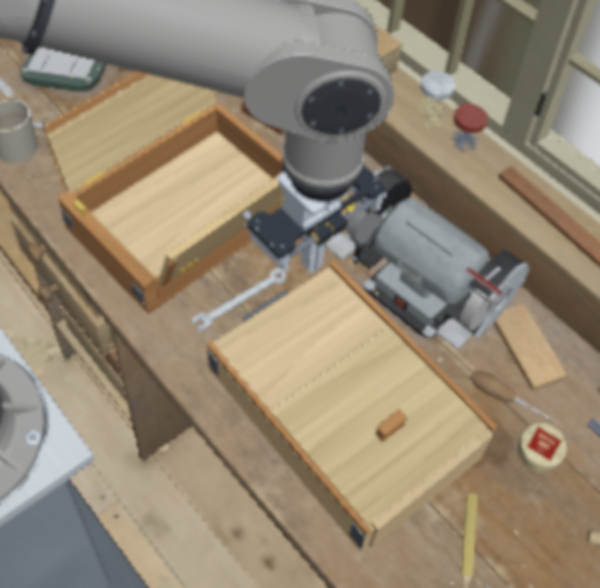

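The lid is home against the end frame with the grip at (392,425). Both doors are open, and the mug and spanner are undisturbed. Handing in.

```bash
python3 -c "
from workcell import r
print(r.close_job())"
```

```text
the job is handed in; nothing more can be done
None
```

I've handed the job in, but the hand-in returned no verdict: the bolt is drawn, both doors stand open past upright, the tape measure and two blocks found in the cabinet are in the box bay, and the lid is pushed fully home.

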